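Clear the spinning organiser

TASK

Take the grey torch and the folded steel pocket mirror off the freely spinning wooden turntable. Lay the torch flat in the long tray and the mirror flat in the square tray, setting each down gently rather than dropping it. Do not set the turntable spinning: keep it within a quarter turn of how it stands, and leave the rooster and the jar standing where they are on it.

Things in the scene. Friction and masses are not known exactly. Their poses are not given: they have to be found in the camera images.
- turntable_top (a point): Centre of the top face of the dark wooden lazy Susan, disc 340 mm across, its top 30 mm above the shelf. It turns freely about its upright axis with hardly any friction: at rest if untouched, it turns if a finger pushes sideways, then slows to a stop. Rooster and jar stand loose on its far half, two sloping rests left and right.
- turntable (a joint): How far the turntable has turned since the start, rad, anticlockwise seen from above; 0 at the start. The whole disc starts turned anywhere within 0.35 rad either way of the setting in which its two rests, 149 degrees apart, lie symmetrically left (mirror) and right (torch), each somewhat towards the robot.
- torch_rest (a point): Foot of the torch's rest, where board and lip meet, on the centre line. The rest is a wooden board 30 mm wide, 10 mm thick, 115 mm long, sloping down outwards along the disc's radius at 30 degrees from level, with a 10 mm high lip at its foot. The torch lies along it, low end on the lip, and is wider than the board, so fingers can pass beside it.
- mirror_rest (a point): Foot of the mirror's rest: the same, but 75 mm long. The mirror lies along it, low end on the lip, overhanging the board by 16 mm on each side.
- torch: Grey plastic torch of square section, 150 mm long, 0.13 to 0.25 kg. Body 34 mm wide and high from x = -75 to +35 mm, head 44 mm wide and high from +35 to +75 mm; flat underside. Origin mid-underside; x towards the lens, y across, z out of the top (switch side). Starts on its rest, x up the slope, z leaning 30 degrees outwards from vertical.
- torch_mid (a point): Point in the middle of the torch, 17 mm above its underside (torch frame 0, 0, 17 mm).
- mirror: Folded pocket mirror: flat closed steel case 90 mm long (x), 62 mm wide (y), 14 mm thick (z), 0.10 to 0.21 kg. Origin at the middle of the underside, z out of the upper face. Starts lying on the other rest, x pointing up the slope, z tilted 30 degrees from vertical, outwards.
- mirror_mid (a point): Middle of the mirror case, 7 mm above its underside.
- long_tray: Long open wooden tray, fixed, 210 mm (x) by 125 mm (y) outside, 28 mm high, walls and floor 5 mm thick; origin under its centre at shelf height. To one side of the turntable.
- square_tray: Square open wooden tray, fixed, 150 by 150 mm outside, 28 mm high, walls and floor 5 mm thick; origin under its centre at shelf height. To the other side of the turntable; the two trays may change sides.
- rooster: White ceramic rooster figurine, 110 mm tall, 60 mm across, standing loose on the far half of the turntable; origin at the middle of its foot. To be left alone.
- jar: Glass jar with steel screw-top lid, 68 mm across, 105 mm tall, standing loose on the far half of the turntable; origin under its centre. To be left alone.
- rooster_spot (a point): Where the rooster belongs on the turntable top; turns with it.
- jar_spot (a point): Where the jar belongs on the turntable top; turns with it.
Not all that is in view belongs to the job. Of the things shaped like the mirror, the steel one is meant. Several things have the shape of the torch; the one meant has the colours described above.

How it is judged:
At the end, for the whole second after the job is handed in: The torch lies flat on the floor of the long tray (its middle under 32 mm above the shelf) and the mirror flat on the floor of the square tray (its middle under 18 mm above the shelf), both wholly inside, released and at rest; rooster and jar still stand on the turntable within 30 mm of their spots (x of torch_mid in the frame of long_tray between -0.06 and 0.06 m and y of torch_mid in the frame of long_tray between -0.05 and 0.05 m and z of torch_mid in the frame of long_tray below 0.032 m and x of mirror_mid in the frame of square_tray between -0.06 and 0.06 m and y of mirror_mid in the frame of square_tray between -0.06 and 0.06 m and z of mirror_mid in the frame of square_tray below 0.018 m and linear speed of each of torch, mirror below 0.03 m/s and angle between each of rooster, jar's own z axis and vertical below 0.2 rad and horizontal distance between rooster and rooster_spot below 0.03 m and horizontal distance between jar and jar_spot below 0.03 m); the robot touches nothing.
It fails at once if rooster or jar knocked over (angle between any of rooster, jar's own z axis and vertical above 0.5 rad).
It fails at once if turntable turned more than a quarter turn from how it stood (value of joint turntable above 1.6 rad or value of joint turntable below -1.6 rad).
It fails at once if torch dropped (falls free at over 0.7 m/s, about 25 mm) (contact force between the fingers and torch below 0.1 N and linear speed of torch above 0.7 m/s).
It fails at once if mirror dropped (falls free at over 0.7 m/s, about 25 mm) (contact force between the fingers and mirror below 0.1 N and linear speed of mirror above 0.7 m/s).
It also fails if it takes over 72 s, if anything falls off the work surface, if the arm or the gripper's body presses on something with over 40 N, if the wrist force passes 120 N, or if a joint passes its speed limit or range.

ROBOT

A 7-joint arm with a two-finger parallel gripper is mounted at the origin on the work surface. World frame = base frame: x ahead of the robot, y to its left, z up, the work surface at z = 0. Lengths are in m, angles in rad, forces in N, time in s.
With the tool pointing down it reaches from about 0.4 to 0.85 m from the base axis. Payload 10.4 kg.
Tool frame: the origin (TCP) lies midway between the tips of the shut fingers; the grasp point (between the pads) lies 19 mm behind it; z points along the fingers, x is the direction in which the jaws open and shut, and the axes are right-handed (so a half turn about z gives the same grasp; the last joint's range is limited). The gripper opens to 85 mm and grips with 20 to 120 N. Pads are 22 mm wide; open, the fingers measure 114 mm over their backs; the gripper's body (76 mm by 85 mm) begins 54 mm behind the grasp point. The pads swing forward as they close: fully open they stand 13 mm farther back than shut.
Start: joints at [-1.186, 0.332, -0.065, 1.46, 0.022, 1.35, -0.088], TCP at [0.248, 0.574, 0.231] pointing down, gripper open.
Joint ranges: [-2.6, 2.6], [-0.5, 2.12], [-1.47, 1.34], [0.16, 2.42], [-1.27, 4.41], [0.06, 2.06], [-2.6, 2.6]. Speed limits (rad/s): [2.22, 2.22, 2.79, 2.79, 3.14, 3.14, 3.14].

INTERFACE

Orientations are given as a unit quaternion [x, y, z, w].
In Python, from workcell import manip, cams gives the robot as it stands.
- The arm moves only by the tool move_arm, never from a script. Its argument "moves" is a list of rows, each a list of 7 numbers: the turn, a rotation vector about the tool's x, y, z in degrees, then the shift along the tool's x, y, z in m, then the finger opening in m, from 0 to 0.0854. A call has 1 to 10 rows; each row is the pose to reach, as a shift and turn from the pose commanded when the call began, along the tool's axes at that moment; what a row does not reach only later rows make up. A row lasts 1/10 s, in which the tool goes at most 50 mm and 8.59 degrees, less where a joint would pass 70% of its speed; a pose out of reach is approached as far as the arm can. A call with a gripper value outside its range is refused whole. The fingers move at their own pace and stop on an object; "grip_force" is the grip in N (left out, the last holds). Time passes only in rows, so rows that repeat a pose let the fingers close. It gives the time, the measured TCP pose, the force and the opening at its end, in the units of the state.
- manip.get_obs(): the state, without advancing time (a new reading comes with each control period).
- cams.camera(name): name is "scene" or "top" or "wrist"; returns the picture (480x640x3 uint8, red, green, blue); there is no depth.
- cams.camera_params(name): a dict with "fx", "fy", "cx", "cy" (pixels), "xyz" and "rotation" of the camera in the world. Camera axes: x right, y up, looking along -z (the intrinsics and any distortion apply to the point x, -y, -z); pixel columns grow to the right and rows downward; lengths in m; the calibration is good to about 2 mm. A picture is of the moment at which its call begins: read the wrist's pose just before it. camera_params takes no time and is no camera call; for the wrist camera it gives the pose at the moment of the call.
- manip.hand_in(): hands the job in, once; it reports no verdict.
The state is a dict: "clock": time; "joint_pos": joint angles; "joint_velocities": joint speeds; "tau": joint torques, N m; "position": TCP position; "ee_rot": TCP orientation; "ft_force": force on the tool from outside, world axes, zero at the start; "torque": the same for the moment, N m; "grip_width": opening from 0.0 (shut) to 1.0 (fully open).
Only numpy, scipy, OpenCV 4.12 (cv2) and the standard library are available. Lean on these libraries where they do the work, as an engineer would, in place of code of your own. Each camera call takes 0.05 s, during which the arm holds its last target. There are 200 camera calls.

## Working session

There is one attempt and no reset: what is moved stays moved. The work goes in short steps, Python scripts to look and compute and a tool call to move; the robot and the scene stay as the last step left them, time stands still between calls to the robot, and variables do not carry over. Pictures are saved under pics/ and viewed, about 8 in all and at most 12, crops included, and the job is handed in when it is done.

Besides the shell and the picture viewer there is one more tool, called after "Call:" as a command line: name --pt "numbers of a row" for each row, then --argument value for the rest. move_arm: Moves the arm, as the interface text tells. Its arguments: {"type":"object","properties":{"moves":{"type":"array","items":{"type":"array","items":{"type":"number"}}},"grip_force":{"type":"number"}},"required":["moves"]}

```bash
mkdir -p pics; ls; python3 - <<'E'
from workcell import manip, cams
import cv2
print(manip.get_obs())
for n in ("scene","top"):
    print(n,cams.camera_params(n)); cv2.imwrite(f"pics/{n}0.png",cams.camera(n)[:,:,::-1])
E
```

```text
pics
{'clock': 0.0, 'joint_pos': array([-1.18564931,  0.33290167, -0.06469615,  1.46095567,  0.02158849,
        1.34989808, -0.08851451]), 'joint_velocities': array([ 0.00047514, -0.00042524,  0.00029739, -0.00039416, -0.00023444,
        0.00239901, -0.00103057]), 'tau': array([-2.73621472e-04, -6.25425982e+01,  4.88485862e-02, -3.91615534e+01,
        1.59957289e-02,  9.81831254e-03,  1.38171151e-05]), 'position': array([0.24769092, 0.57340715, 0.23049046]), 'ee_rot': array([ 8.35625737e-01,  5.49298724e-01, -5.96823088e-04,  4.27074276e-04]), 'ft_force': array([-0.18783371, -0.64579832,  0.32334052]), 'torque': array([-0.00194965, -0.02805687,  0.0287434 ]), 'grip_width': 0.9990567745795236}
scene {'fx': 602.1545656137123, 'fy': 602.1545656137123, 'cx': 309.2609082602846, 'cy': 233.29136213646242, 'xyz': array([ 0.97500646, -0.79127558,  0.93693788]), 'rotation': array([0.38722225, 0.10202034, 0.24773407, 0.882201  ])}
top {'fx': 517.5766690844031, 'fy': 517.5766690844031, 'cx': 319.33543378493295, 'cy': 232.83977285785005, 'xyz': array([0.39811793, 0.00280857, 1.2189025 ]), 'rotation': array([ 0.03201679, -0.04659826, -0.70142606,  0.71049631])}
```

View pics/top0.png

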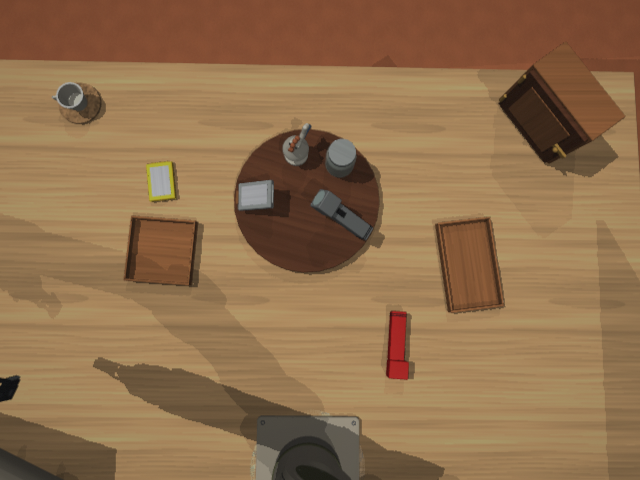

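View pics/scene0.png

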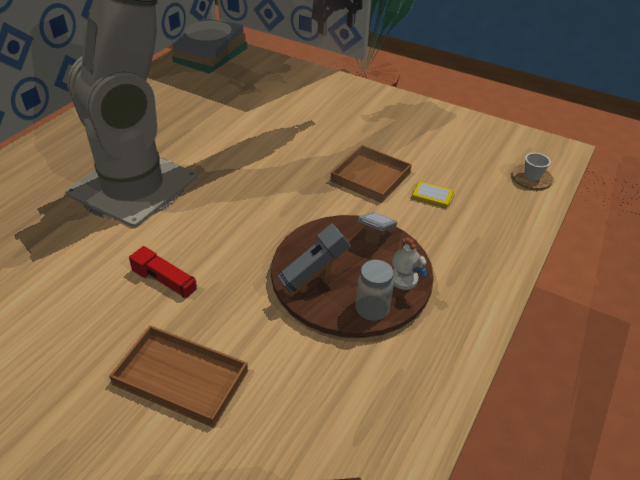

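```bash
cat > h.py <<'E'
from workcell import manip, cams
import numpy as np, cv2
from scipy.spatial.transform import Rotation as R
from scipy.optimize import least_squares
def proj(P,c):
    p=R.from_quat(c["rotation"]).inv().apply(np.atleast_2d(P)-c["xyz"])
    return np.c_[c["cx"]+c["fx"]*p[:,0]/-p[:,2], c["cy"]-c["fy"]*p[:,1]/-p[:,2]]
def plane(uv,z,c):
    uv=np.atleast_2d(np.array(uv,float))
    d=R.from_quat(c["rotation"]).apply(np.c_[(uv[:,0]-c["cx"])/c["fx"],-(uv[:,1]-c["cy"])/c["fy"],-np.ones(len(uv))])
    return c["xyz"]+d*((z-c["xyz"][2])/d[:,2])[:,None]
def crop(src,dst,x0,x1,y0,y1,s):
    cv2.imwrite(dst,cv2.resize(cv2.imread(src)[y0:y1,x0:x1],None,fx=s,fy=s,interpolation=cv2.INTER_CUBIC))
E
python3 - <<'E'
from h import *
c=cams.camera_params("top")
a=cv2.resize(cv2.imread("pics/top0.png")[120:280,230:390],None,fx=3.6,fy=3.6,interpolation=cv2.INTER_CUBIC)
cv2.imwrite("pics/topc.png",a)
b=cv2.imread("pics/scene0.png")
crop("pics/scene0.png","pics/scenec.png",262,442,205,340,4.4)
E
```

```text
(no output)
```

View pics/topc.png

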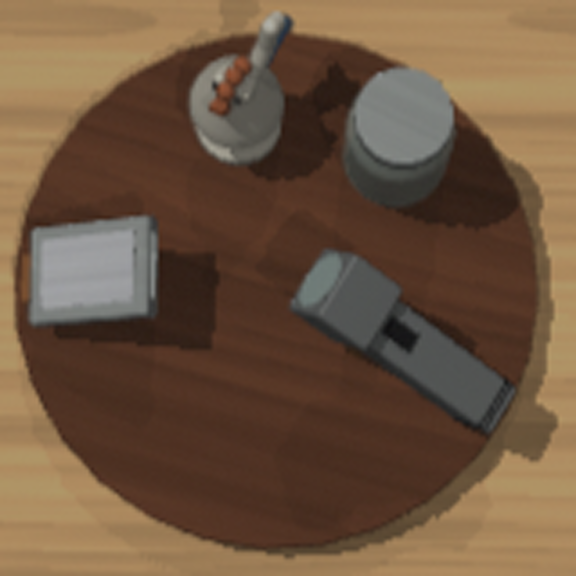

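View pics/scenec.png

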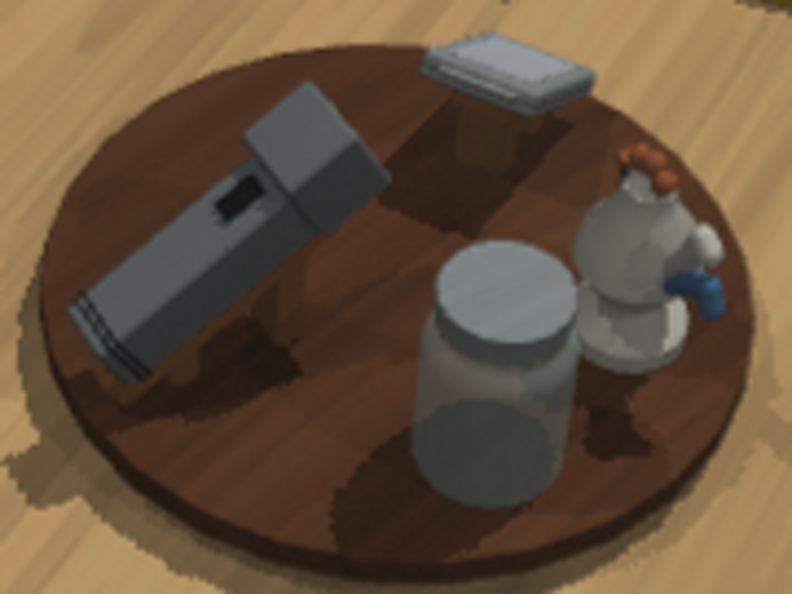

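```bash
cat > fit.py <<'E'
from h import *
ct=cams.camera_params("top"); cs=cams.camera_params("scene")
T=lambda u:(np.array(u)+.5)/3.6-.5+[230,120]
S=lambda u:(np.array(u)+.5)/4.4-.5+[262,205]
d=plane(T([[17,290],[538,290],[277,35],[277,550]]),.03,ct); ctr=np.array([d[2:,0].mean(),d[:2,1].mean()])
print("disc",ctr,"diam",d[0,1]-d[1,1],d[2,0]-d[3,0])
for n,q in (("long",[[436,222],[489,217],[503,305],[449,313]]),("sq",[[134,216],[197,218],[195,286],[126,281]])):
    p=plane(q,.028,ct)[:,:2]; print(n,p.mean(0).round(3),[np.round(np.linalg.norm(p[i]-p[i-1]),3) for i in range(4)],"edge dirs deg",[np.degrees(np.arctan2(*(p[i]-p[i-1])[::-1])).round(1) for i in range(4)])
def Rm(yaw): return R.from_euler("ZY",[yaw,-np.pi/6])
def fit(name,mt,ms,p0):
    Xt=np.array([m[0] for m in mt])/1e3; ut=T([m[1] for m in mt]); Xs=np.array([m[0] for m in ms])/1e3; us=S([m[1] for m in ms])
    def f(p):
        r=Rm(p[3]); return np.r_[(proj(r.apply(Xt)+p[:3],ct)-ut).ravel(),(proj(r.apply(Xs)+p[:3],cs)-us).ravel()]
    s=least_squares(f,p0,loss="soft_l1"); print(name,s.x[:3].round(4),"yaw",np.degrees(s.x[3]).round(2)); print((f(s.x).reshape(-1,2)).round(1).tolist())
    v=ctr-s.x[:2]; print(" radial dist",np.linalg.norm(v),"dir",np.degrees(np.arctan2(v[1],v[0])))
    return s.x
t=fit("torch",[((-75,-17,34),(515,383)),((-75,17,34),(488,433)),((35,-22,44),(402,292)),((35,22,44),(362,355)),((75,22,0),(291,302)),((75,-22,0),(330,250))],
 [((75,22,44),(310,83)),((35,22,44),(245,133)),((75,-22,0),(388,180)),((35,-22,0),(325,235)),((-75,-17,0),(135,382)),((-75,17,34),(71,312))],[*ctr,.1,.9])
m=fit("mirror",[((-45,-31,14),(30,323)),((-45,31,14),(30,229)),((45,31,0),(157,217)),((45,-31,0),(156,317))],
 [((45,-31,14),(424,60)),((45,31,0),(530,114)),((-45,31,14),(595,73)),((-45,-31,14),(490,33))],[*ctr,.1,-1.57])
np.save("t.npy",t);np.save("m.npy",m)
def box(x0,x1,w,h): return np.array([[x,y,z] for x in(x0,x1) for y in(-w,w) for z in (0,h)])/1e3
E=[(i,j) for i in range(8) for j in range(i) if bin(i^j).count("1")==1]
a=cv2.imread("pics/topc.png"); b=cv2.imread("pics/scenec.png"); 
for p,bs in((t,[box(-75,35,17,34),box(35,75,22,44)]),(m,[box(-45,45,31,14)])):
  for X in bs:
    P=Rm(p[3]).apply(X)+p[:3]
    A=(proj(P,ct)-[230,120]+.5)*3.6-.5; B=(proj(P,cs)-[262,205]+.5)*4.4-.5
    for i,j in E:
      cv2.line(a,A[i].astype(int).tolist(),A[j].astype(int).tolist(),(0,255,255),1); cv2.line(b,B[i].astype(int).tolist(),B[j].astype(int).tolist(),(0,255,255),1)
a=a[200:450]; b=b[:400]
b=cv2.resize(b,(576,int(400*576/b.shape[1])))
cv2.imwrite("pics/ov.png",np.vstack([a,b]))
E
python3 fit.py
```

```text
disc [0.60808603 0.00876571] diam 0.3366328134890125 0.33727008701363115
long [ 0.464 -0.369] [np.float64(0.211), np.float64(0.126), np.float64(0.206), np.float64(0.127)] edge dirs deg [np.float64(7.4), np.float64(-83.8), np.float64(-172.4), np.float64(98.9)]
sq [0.487 0.337] [np.float64(0.15), np.float64(0.145), np.float64(0.156), np.float64(0.157)] edge dirs deg [np.float64(-4.0), np.float64(-91.0), np.float64(-179.5), np.float64(86.5)]
torch [ 0.5661 -0.0613  0.0818] yaw 59.67
[[0.6, 1.7], [0.4, 0.8], [0.3, -0.5], [0.8, -0.4], [-2.5, 2.0], [-2.8, -0.8], [0.0, -1.9], [-0.9, -0.0], [2.6, 0.4], [1.2, 1.0], [0.3, 1.7], [-1.0, -0.8]]
 radial dist 0.08167596601312305 dir 59.085321183453196
mirror [0.6087 0.1202 0.0657] yaw -89.15
[[-0.5, 1.0], [-0.1, 0.2], [1.0, 0.5], [1.1, 0.3], [0.5, -1.9], [1.1, 2.2], [1.2, 0.1], [-0.2, -0.3]]
 radial dist 0.11147112343370706 dir -90.29716636124036
```

View pics/ov.png

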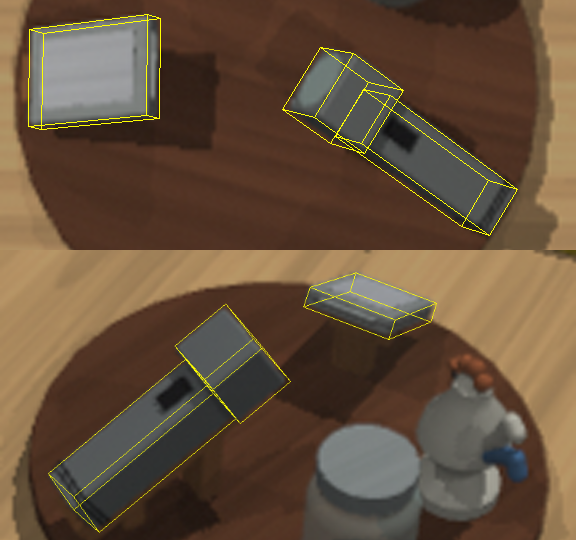

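```bash
cat >> h.py <<'E'
def Rm(yaw,tilt=np.pi/6): return R.from_euler("ZY",[yaw,-tilt])
def target(obj,off,flip,tilt=np.pi/6):
    """TCP pose for object pose [x,y,z,yaw]; off in object frame; tool z=-obj z, tool x=+-obj y"""
    r=Rm(obj[3],tilt); M=r.as_matrix(); s=-1 if flip else 1
    x=s*M[:,1]; z=-M[:,2]; return r.apply(off)+obj[:3], R.from_matrix(np.c_[x,np.cross(z,x),z])
def row(p,r):
    o=manip.get_obs(); q=R.from_quat(o["ee_rot"])
    v=(q.inv()*r).as_rotvec(degrees=True); d=q.inv().apply(p-o["position"])
    print("row",v.round(1).tolist(),d.round(4).tolist(),"ang",np.linalg.norm(v).round(1),"tgt",np.round(p,3))
E
python3 - <<'E'
from h import *
m=np.load("m.npy")
row(*target(m,[0,0,.10],False)); row(*target(m,[0,0,.10],True))
E
```

```text
row [-26.6, -17.1, 64.2] [-0.2272, 0.4906, 0.0786] ang 71.6 tgt [0.608 0.17  0.152]
row [19.2, -29.7, -111.2] [-0.2272, 0.4906, 0.0786] ang 116.7 tgt [0.608 0.17  0.152]
```

Call:
move_arm --pt "-26.6 -17.1 64.2 -0.227 0.4906 0.0786 0.0854" --pt "-26.6 -17.1 64.2 -0.227 0.4906 0.0786 0.0854" --pt "-26.6 -17.1 64.2 -0.227 0.4906 0.0786 0.0854" --pt "-26.6 -17.1 64.2 -0.227 0.4906 0.0786 0.0854" --pt "-26.6 -17.1 64.2 -0.227 0.4906 0.0786 0.0854" --pt "-26.6 -17.1 64.2 -0.227 0.4906 0.0786 0.0854" --pt "-26.6 -17.1 64.2 -0.227 0.4906 0.0786 0.0854" --pt "-26.6 -17.1 64.2 -0.227 0.4906 0.0786 0.0854" --pt "-26.6 -17.1 64.2 -0.227 0.4906 0.0786 0.0854" --pt "-26.6 -17.1 64.2 -0.227 0.4906 0.0786 0.0854"

```text
clock: 1.1
position: [0.5784, 0.204, 0.1579]
ee_rot: [0.966, 0.007, 0.002, 0.259]
ft_force: [0.1, 0.5, 0.5]
grip_width: 1.005
```

```bash
python3 - <<'E'
from h import *
m=np.load("m.npy")
row(*target(m,[0,0,.10],False)); o=manip.get_obs(); print(o["joint_pos"].round(2),np.abs(o["joint_velocities"]).max(),o["clock"])
E
```

```text
row [0.1, -0.0, 0.0] [0.029, 0.0268, 0.022] ang 0.1 tgt [0.608 0.17  0.152]
[-0.89  0.56  0.35  1.43  0.26  1.46 -0.62] 0.7048101394727357 1.1
```

Call:
move_arm --pt "0 0 0 0 0 0 0.0854" --pt "0 0 0 0 0 0 0.0854"

```text
clock: 1.3
position: [0.578, 0.2033, 0.1588]
ee_rot: [0.966, 0.006, 0.002, 0.259]
ft_force: [0.2, 0.8, 0.3]
grip_width: 0.997
```

```bash
python3 - <<'E'
from h import *
m=np.load("m.npy")
row(*target(m,[0,0,.10],False))
o=manip.get_obs(); print(o["joint_pos"].round(2),np.abs(o["joint_velocities"]).max())
w=cams.camera_params("wrist"); cv2.imwrite("pics/w1.png",cams.camera("wrist")[:,:,::-1])
X=np.array([[x,y,14] for x in(-45,45) for y in(-31,31)])/1e3
print(proj(Rm(m[3]).apply(X)+m[:3],w).round(0).tolist())
E
```

```text
row [0.0, 0.0, -0.1] [0.0295, 0.0257, 0.0224] ang 0.1 tgt [0.608 0.17  0.152]
[-0.89  0.56  0.35  1.43  0.26  1.46 -0.62] 0.04040781551180482
[[319.0, 212.0], [408.0, 211.0], [319.0, 325.0], [400.0, 325.0]]
```

View pics/w1.png

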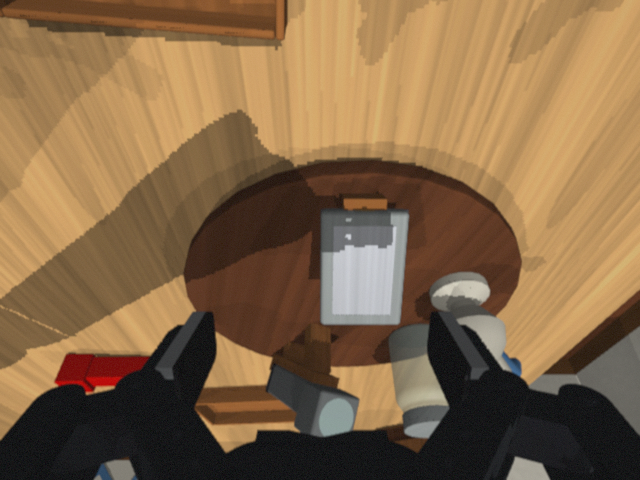

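Call:
move_arm --pt "0 0 0 0.031 0.0257 0.015 0.0854" --pt "0 0 0 0.031 0.0257 0.0224 0.0854" --pt "0 0 0 0.031 0.0257 0.04 0.0854" --pt "0 0 0 0.031 0.0257 0.06 0.0854" --pt "0 0 0 0.031 0.0257 0.08 0.0854" --pt "0 0 0 0.031 0.0257 0.1 0.0854" --pt "0 0 0 0.031 0.0257 0.115 0.0854" --pt "0 0 0 0.031 0.0257 0.125 0.0854" --pt "0 0 0 0.031 0.0257 0.13 0.0854" --pt "0 0 0 0.031 0.0257 0.13 0.0854"

```text
clock: 2.35
position: [0.6101, 0.1184, 0.0595]
ee_rot: [0.966, 0.007, 0.003, 0.258]
ft_force: [1.0, -0.7, 0.1]
grip_width: 0.999
```

```bash
python3 - <<'E'
from h import *
m=np.load("m.npy")
row(*target(m,[0,0,-.008],False))
w=cams.camera_params("wrist"); cv2.imwrite("pics/w2.png",cams.camera("wrist")[:,:,::-1]); print(w["xyz"])
E
```

```text
row [-0.1, -0.1, 0.0] [-0.0014, 0.0015, 0.0017] ang 0.1 tgt [0.609 0.116 0.059]
[0.60794877 0.25879458 0.14203874]
```

View pics/w2.png

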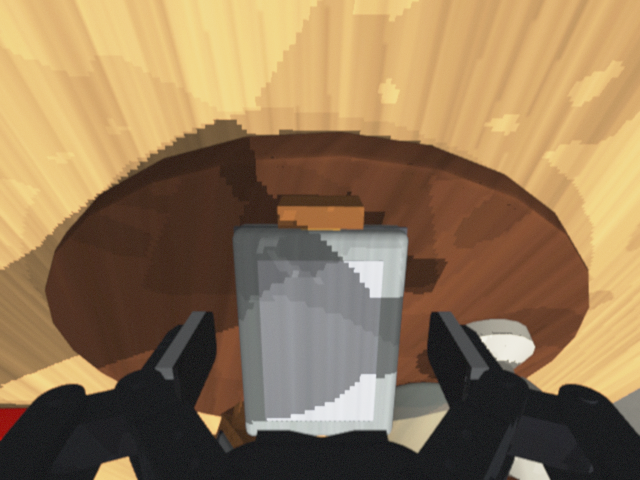

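Call:
move_arm --pt "0 0 0 0 0 0 0.075" --pt "0 0 0 0 0 0 0.069" --pt "0 0 0 0 0 0 0.065" --pt "0 0 0 0 0 0 0.062" --pt "0 0 0 0 0 0 0.058" --pt "0 0 0 0 0 0 0.05" --pt "0 0 0 0 0 0 0.05" --pt "0 0 0 0 0 0 0.05" --grip_force 45

```text
clock: 3.2
position: [0.6106, 0.1187, 0.0602]
ee_rot: [0.966, 0.007, 0.003, 0.258]
ft_force: [-0.2, 1.8, 5.6]
grip_width: 0.716
```

Call:
move_arm --pt "0 0 0 0 0 -0.003 0.05" --pt "0 0 0 0 0 -0.008 0.05" --pt "0 0 0 0 0 -0.018 0.05" --pt "0 0 0 0 0 -0.033 0.05" --pt "0 0 0 0 0 -0.05 0.05" --pt "0 0 0 0 0 -0.07 0.05" --pt "0 0 0 0 0 -0.09 0.05" --pt "0 0 0 0 0 -0.11 0.05" --pt "0 0 0 0 0 -0.12 0.05" --pt "0 0 0 0 0 -0.12 0.05"

```text
clock: 4.2
position: [0.6096, 0.1797, 0.1651]
ee_rot: [0.966, 0.008, 0.004, 0.257]
ft_force: [-0.2, 0.2, -1.7]
grip_width: 0.708
```

```bash
python3 - <<'E'
from h import *
cv2.imwrite("pics/w3.png",cams.camera("wrist")[:,:,::-1]); cv2.imwrite("pics/top3.png",cams.camera("top")[:,:,::-1])
a=cv2.imread("pics/w3.png"); b=cv2.imread("pics/top3.png")
c=np.hstack([cv2.resize(a,(400,300)),cv2.resize(b[120:280,200:413],(400,300),interpolation=cv2.INTER_CUBIC)]); cv2.imwrite("pics/c3.png",c)
# target over square tray
yaw=np.radians(-92)
print(manip.get_obs()["grip_width"])
row(*target([.487,.337,.0,yaw],[0,0,.10],False,0))
E
```

```text
0.7168750360382166
row [30.0, -0.8, 2.8] [-0.1196, -0.171, -0.0257] ang 30.1 tgt [0.487 0.337 0.1  ]
```

View pics/c3.png

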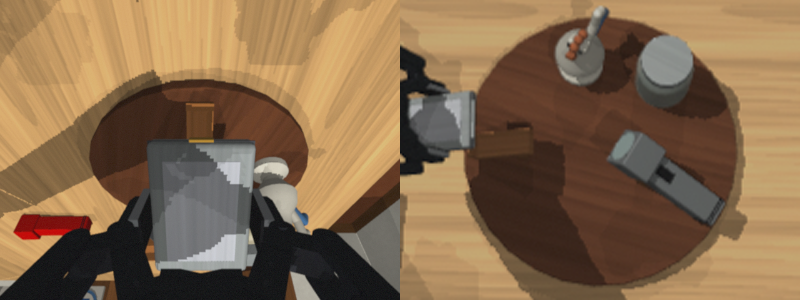

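Mirror is held square in the jaws (left); the disc has hardly turned and rooster, jar and torch stand (right).

Call:
move_arm --pt "8 -0.2 0.7 -0.02 -0.03 -0.01 0.05" --pt "16 -0.4 1.5 -0.05 -0.07 -0.02 0.05" --pt "23 -0.6 2.1 -0.08 -0.115 -0.026 0.05" --pt "30 -0.8 2.8 -0.11 -0.155 -0.026 0.05" --pt "30 -0.8 2.8 -0.12 -0.171 -0.026 0.05" --pt "30 -0.8 2.8 -0.12 -0.171 -0.026 0.05" --pt "30 -0.8 2.8 -0.12 -0.171 -0.026 0.05"

```text
clock: 5.0
position: [0.4866, 0.3366, 0.0999]
ee_rot: [1.0, -0.017, -0.0, 0.0]
ft_force: [-0.5, -0.6, -1.0]
grip_width: 0.712
```

```bash
python3 - <<'E'
from h import *
row(*target([.487,.337,.0,np.radians(-92)],[0,0,.015],False,0))
o=manip.get_obs(); print(o["grip_width"],o["ft_force"],o["joint_pos"].round(2))
E
```

```text
row [0.0, 0.0, 0.0] [0.0004, -0.0005, 0.0849] ang 0.0 tgt [0.487 0.337 0.015]
0.7116570543852984 [-0.54577357 -0.56315395 -1.0226833 ] [-0.85  0.37  0.21  1.72 -0.08  1.07 -0.65]
```

Call:
move_arm --pt "0 0 0 0 0 0.03 0.05" --pt "0 0 0 0 0 0.055 0.05" --pt "0 0 0 0 0 0.073 0.05" --pt "0 0 0 0 0 0.084 0.05" --pt "0 0 0 0 0 0.09 0.05" --pt "0 0 0 0 0 0.094 0.05" --pt "0 0 0 0 0 0.094 0.05" --pt "0 0 0 0 0 0.094 0.05"

```text
clock: 5.8
position: [0.4873, 0.3378, 0.0073]
ee_rot: [1.0, -0.017, 0.001, -0.001]
ft_force: [-0.5, 0.7, -1.1]
grip_width: 0.714
```

Call:
move_arm --pt "0 0 0 0 0 0.0015 0.05" --pt "0 0 0 0 0 0.003 0.05" --pt "0 0 0 0 0 0.003 0.05"

```text
clock: 6.1
position: [0.4867, 0.3375, 0.0036]
ee_rot: [1.0, -0.017, 0.0, -0.001]
ft_force: [0.4, 0.8, -1.8]
grip_width: 0.717
```

Call:
move_arm --pt "0 0 0 0 0 0.001 0.05" --pt "0 0 0 0 0 0.002 0.05" --pt "0 0 0 0 0 0.002 0.05"

```text
clock: 6.4
position: [0.4867, 0.3375, 0.0014]
ee_rot: [1.0, -0.017, 0.0, -0.001]
ft_force: [0.1, -0.5, -1.0]
grip_width: 0.711
```

Call:
move_arm --pt "0 0 0 0 0 0.001 0.05" --pt "0 0 0 0 0 0.002 0.05" --pt "0 0 0 0 0 0.002 0.05"

```text
clock: 6.7
position: [0.4869, 0.3376, -0.0]
ee_rot: [1.0, -0.017, 0.0, -0.001]
ft_force: [-1.3, -0.6, 4.7]
grip_width: 0.716
```

Call:
move_arm --pt "0 0 0 0 0 0 0.065" --pt "0 0 0 0 0 0 0.072" --pt "0 0 0 0 0 0 0.08" --pt "0 0 0 0 0 0 0.08" --pt "0 0 0 0 0 -0.02 0.08" --pt "0 0 0 0 0 -0.05 0.08" --pt "0 0 0 0 0 -0.09 0.0854" --pt "0 0 0 0 0 -0.13 0.0854" --pt "0 0 0 0 0 -0.16 0.0854" --pt "0 0 0 0 0 -0.18 0.0854"

```text
clock: 7.7
position: [0.4873, 0.3378, 0.1824]
ee_rot: [1.0, -0.017, 0.001, -0.002]
ft_force: [0.1, 1.1, -0.2]
grip_width: 1.005
```

Call:
move_arm --pt "0 0 0 0 0 -0.05 0.0854" --pt "0 0 0 0 0 -0.08 0.0854" --pt "0 0 0 0 0 -0.08 0.0854"

```text
clock: 8.0
position: [0.4883, 0.3383, 0.2647]
ee_rot: [1.0, -0.018, 0.003, -0.003]
ft_force: [-0.1, -0.5, -0.5]
grip_width: 1.003
```

```bash
python3 - <<'E'
from h import *
cv2.imwrite("pics/w4.png",cams.camera("wrist")[:,:,::-1]); cv2.imwrite("pics/top4.png",cams.camera("top")[:,:,::-1])
a=cv2.imread("pics/w4.png"); b=cv2.imread("pics/top4.png")
c=np.hstack([cv2.resize(a,(320,240)),cv2.resize(b[120:290,110:390],(480,291),interpolation=cv2.INTER_CUBIC)[:240]]) if 0 else None
A=cv2.resize(a,(400,300)); B=cv2.resize(b[120:280,110:390],(700,400),interpolation=cv2.INTER_CUBIC)
cv2.imwrite("pics/c4.png",np.vstack([cv2.copyMakeBorder(A[:190],0,0,0,300,cv2.BORDER_CONSTANT),B]))
t=np.load("t.npy")
for f in (0,1): row(*target(t,[.005,0,.12],f))
o=manip.get_obs(); print(o["joint_pos"].round(2))
E
```

```text
row [-9.9, 39.3, -147.2] [0.0667, 0.4448, 0.0708] ang 152.6 tgt [ 0.538 -0.109  0.188]
row [29.3, 7.4, 27.7] [0.0667, 0.4448, 0.0708] ang 41.0 tgt [ 0.538 -0.109  0.188]
[-0.87  0.24  0.23  1.52 -0.06  1.38 -0.68]
```

View pics/c4.png

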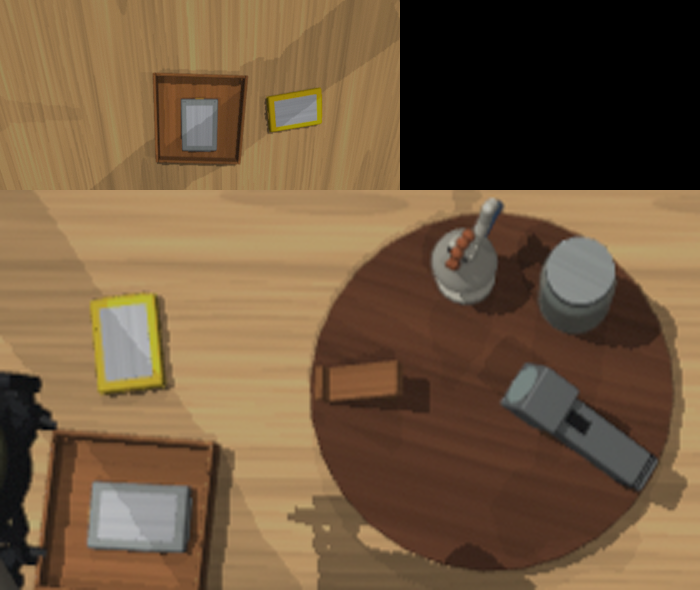

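Mirror lies flat well inside the square tray; the disc and the rest look unchanged. Now to the torch.

Call:
move_arm --pt "6 1.5 5.5 0.012 0.04 0 0.0854" --pt "12 3 11 0.02 0.09 0.005 0.0854" --pt "18 4.5 17 0.03 0.14 0.01 0.0854" --pt "24 6 22 0.04 0.19 0.02 0.0854" --pt "29.3 7.4 27.7 0.045 0.24 0.03 0.0854" --pt "29.3 7.4 27.7 0.05 0.29 0.04 0.0854" --pt "29.3 7.4 27.7 0.055 0.34 0.05 0.0854" --pt "29.3 7.4 27.7 0.06 0.385 0.06 0.0854" --pt "29.3 7.4 27.7 0.065 0.42 0.068 0.0854" --pt "29.3 7.4 27.7 0.067 0.445 0.071 0.0854"

```text
clock: 9.1
position: [0.5369, -0.1126, 0.1856]
ee_rot: [0.932, -0.255, 0.067, -0.249]
ft_force: [0.5, 0.8, -0.5]
grip_width: 1.001
```

Call:
move_arm --pt "0 0 0 0 0 0 0.0854" --pt "0 0 0 0 0 0 0.0854"

```text
clock: 9.3
position: [0.5374, -0.1096, 0.1866]
ee_rot: [0.932, -0.254, 0.066, -0.249]
ft_force: [0.6, 1.1, -0.6]
grip_width: 1.001
```

```bash
python3 - <<'E'
from h import *
t=np.load("t.npy")
row(*target(t,[.005,0,.12],1))
w=cams.camera_params("wrist"); im=cams.camera("wrist")[:,:,::-1].copy()
X=np.array([[-75,-17,34],[-75,17,34],[35,-22,44],[35,22,44],[75,-22,44],[75,22,44]])/1e3
p=proj(Rm(t[3]).apply(X)+t[:3],w); print(p.round(0).tolist())
for q in p: cv2.circle(im,q.astype(int).tolist(),3,(0,255,255),1)
cv2.imwrite("pics/w5.png",im); print(manip.get_obs()["joint_pos"].round(2))
E
```

```text
row [0.1, 0.1, -0.2] [0.0004, -0.0013, -0.0012] ang 0.2 tgt [ 0.538 -0.109  0.188]
[[345.0, 351.0], [298.0, 351.0], [358.0, 204.0], [285.0, 204.0], [360.0, 135.0], [282.0, 135.0]]
[-0.26  0.21  0.78  1.89 -0.72  1.2   0.28]
```

View pics/w5.png

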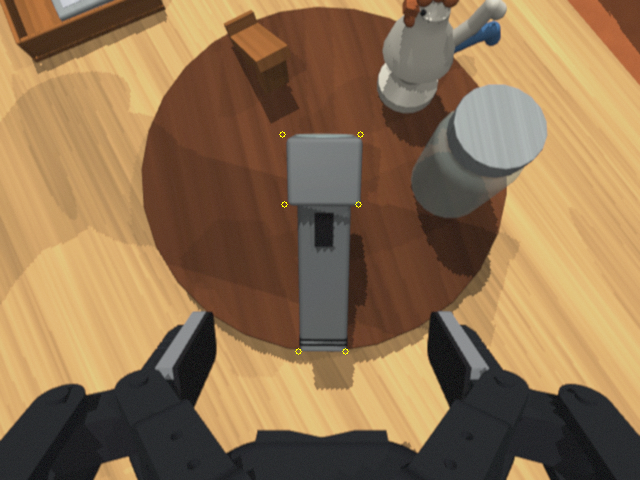

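Torch is centred ~2 mm to the right of prediction (head cols 288–362), so I shift by +2 mm in tool x; jar and rooster are clear.

Call:
move_arm --pt "0 0 0 0.002 -0.001 0.01 0.06" --pt "0 0 0 0.002 -0.001 0.02 0.06" --pt "0 0 0 0.002 -0.001 0.035 0.06" --pt "0 0 0 0.002 -0.001 0.055 0.06" --pt "0 0 0 0.002 -0.001 0.075 0.06" --pt "0 0 0 0.002 -0.001 0.093 0.06" --pt "0 0 0 0.002 -0.001 0.107 0.06" --pt "0 0 0 0.002 -0.001 0.115 0.06" --pt "0 0 0 0.002 -0.001 0.117 0.06" --pt "0 0 0 0.002 -0.001 0.117 0.06"

```text
clock: 10.35
position: [0.5699, -0.0596, 0.0873]
ee_rot: [0.932, -0.253, 0.068, -0.25]
ft_force: [0.1, 0.1, 0.4]
grip_width: 0.705
```

Call:
move_arm --pt "0 0 0 0 0 0 0.05" --pt "0 0 0 0 0 0 0.044" --pt "0 0 0 0 0 0 0.04" --pt "0 0 0 0 0 0 0.037" --pt "0 0 0 0 0 0 0.034" --pt "0 0 0 0 0 0 0.03" --pt "0 0 0 0 0 0 0.022" --pt "0 0 0 0 0 0 0.022" --pt "0 0 0 0 0 0 0.022" --grip_force 50

```text
clock: 11.25
position: [0.57, -0.0597, 0.0876]
ee_rot: [0.932, -0.253, 0.068, -0.25]
ft_force: [-1.9, -1.8, 5.9]
grip_width: 0.39
```

```bash
python3 - <<'E'
from h import *
t=np.load("t.npy"); row(*target(t,[.005,0,.002],1))
cv2.imwrite("pics/w6.png",cams.camera("wrist")[:,:,::-1]); cv2.imwrite("pics/top6.png",cams.camera("top")[:,:,::-1])
a=cv2.imread("pics/w6.png"); b=cv2.imread("pics/top6.png")
cv2.imwrite("pics/c6.png",np.hstack([cv2.resize(a,(400,300)),cv2.resize(b[120:280,200:413],(400,300),interpolation=cv2.INTER_CUBIC)]))
E
```

```text
row [-0.0, -0.0, -0.0] [-0.0026, 0.0008, 0.0013] ang 0.0 tgt [ 0.568 -0.058  0.086]
```

View pics/c6.png

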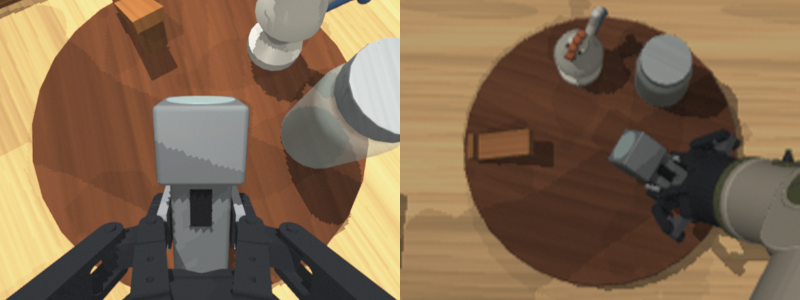

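Jaws are on the torch body just behind the head (width 33 mm); disc unmoved. Lift.

Call:
move_arm --pt "0 0 0 0 0 -0.003 0.022" --pt "0 0 0 0 0 -0.008 0.022" --pt "0 0 0 0 0 -0.018 0.022" --pt "0 0 0 0 0 -0.033 0.022" --pt "0 0 0 0 0 -0.05 0.022" --pt "0 0 0 0 0 -0.07 0.022" --pt "0 0 0 0 0 -0.09 0.022" --pt "0 0 0 0 0 -0.11 0.022" --pt "0 0 0 0 0 -0.12 0.022" --pt "0 0 0 0 0 -0.12 0.022"

```text
clock: 12.35
position: [0.5398, -0.1127, 0.193]
ee_rot: [0.932, -0.253, 0.069, -0.25]
ft_force: [-0.3, 0.5, -0.6]
grip_width: 0.391
```

```bash
python3 - <<'E'
from h import *
print(manip.get_obs()["grip_width"],manip.get_obs()["ft_force"])
ct=cams.camera_params("top"); P=proj([[.464,-.369,.028]],ct); print(P)
row(*target([.464,-.369,.0,np.radians(97.5)],[.005,0,.12],1,0))
E
```

```text
0.3914698750061658 [-0.27554476  0.53027993 -0.5662198 ]
[[469.29427508 263.83777262]]
row [-28.9, -10.1, -37.0] [0.0613, 0.2577, -0.0645] ang 48.0 tgt [ 0.463 -0.364  0.12 ]
```

Call:
move_arm --pt "-3 -1 -4 0.006 0.02 -0.015 0.022" --pt "-7 -2.4 -9 0.014 0.055 -0.035 0.022" --pt "-11 -4 -14 0.022 0.095 -0.055 0.022" --pt "-15 -5.2 -19 0.03 0.135 -0.065 0.022" --pt "-19 -6.6 -24 0.04 0.175 -0.072 0.022" --pt "-23 -8 -29 0.05 0.21 -0.072 0.022" --pt "-27 -9.4 -34 0.057 0.24 -0.068 0.022" --pt "-28.9 -10.1 -37 0.061 0.258 -0.0645 0.022" --pt "-28.9 -10.1 -37 0.061 0.258 -0.0645 0.022" --pt "-28.9 -10.1 -37 0.061 0.258 -0.0645 0.022"

```text
clock: 13.35
position: [0.4631, -0.3618, 0.1178]
ee_rot: [0.998, 0.065, -0.002, -0.001]
ft_force: [-0.2, -0.4, -1.2]
grip_width: 0.392
```

```bash
python3 - <<'E'
from h import *
print(manip.get_obs()["grip_width"],manip.get_obs()["ft_force"])
row(*target([.464,-.369,.0,np.radians(97.5)],[.005,0,.02],1,0))
a=cams.camera("wrist")[:,:,::-1]; b=cams.camera("scene")[:,:,::-1]
cv2.imwrite("pics/c7.png",np.hstack([cv2.resize(a,(400,300)),cv2.resize(b,(400,300),interpolation=cv2.INTER_AREA)]))
E
```

```text
0.3915719424173234 [-0.17126949 -0.37296959 -1.23004684]
row [-0.1, 0.2, 0.0] [0.0003, 0.0025, 0.0978] ang 0.2 tgt [ 0.463 -0.364  0.02 ]
```

View pics/c7.png

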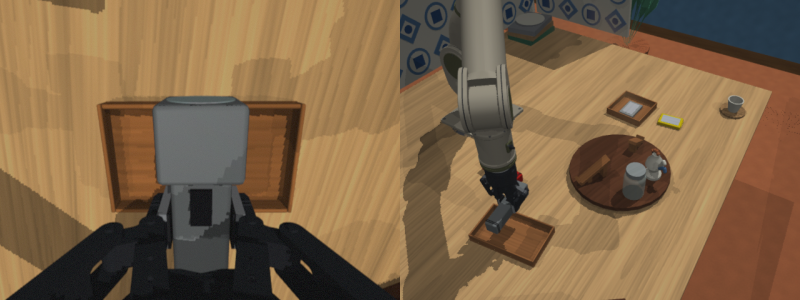

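The tray's long side runs along world x (I read the wrong edge), so the torch must turn a further 90° before lowering.

```bash
python3 - <<'E'
from h import *
print(manip.get_obs()["joint_pos"].round(2))
for y in (7.5,187.5): row(*target([.464,-.369,.0,np.radians(y)],[.005,0,.12],1,0))
E
```

```text
[-0.06  0.43  0.81  1.73 -0.34  1.13  0.99]
row [0.0, 0.2, 90.0] [0.0045, 0.0068, -0.0014] ang 90.0 tgt [ 0.469 -0.368  0.12 ]
row [-0.2, 0.0, -90.0] [-0.0055, 0.0068, -0.0014] ang 90.0 tgt [ 0.459 -0.37   0.12 ]
```

Call:
move_arm --pt "0 0 5 0 0.001 0 0.022" --pt "0 0 13 0.001 0.002 0 0.022" --pt "0 0 21 0.001 0.003 0 0.022" --pt "0 0 29 0.002 0.004 0 0.022" --pt "0 0 37 0.002 0.005 0 0.022" --pt "0 0 45 0.003 0.006 0 0.022" --pt "0 0 53 0.003 0.0068 0 0.022" --pt "0 0 61 0.004 0.0068 0 0.022" --pt "0 0 69 0.0045 0.0068 0 0.022" --pt "0 0 77 0.0045 0.0068 0 0.022"

```text
clock: 14.45
position: [0.4692, -0.3683, 0.1187]
ee_rot: [0.82, -0.572, -0.001, 0.0]
ft_force: [0.0, 0.0, -2.0]
grip_width: 0.388
```

Call:
move_arm --pt "0 0 8 0 0 0 0.022" --pt "0 0 13 0 0 0 0.022" --pt "0 0 13 0 0 0 0.022" --pt "0 0 13 0 0 0 0.022"

```text
clock: 14.85
position: [0.4688, -0.3686, 0.1184]
ee_rot: [0.753, -0.658, -0.001, 0.001]
ft_force: [0.9, 0.0, -1.8]
grip_width: 0.392
```

```bash
python3 - <<'E'
from h import *
print(manip.get_obs()["grip_width"],manip.get_obs()["joint_pos"].round(2))
row(*target([.464,-.369,.0,np.radians(7.5)],[.005,0,.02],1,0))
a=cams.camera("wrist")[:,:,::-1]; b=cams.camera("scene")[:,:,::-1]
cv2.imwrite("pics/c8.png",np.hstack([cv2.resize(a,(400,300)),cv2.resize(b[130:480,0:467],(400,300),interpolation=cv2.INTER_AREA)]))
E
```

```text
0.3920109418285896 [-0.25  0.62  1.15  1.72 -0.6   1.21 -0.38]
row [0.1, 0.1, 0.2] [-0.0001, -0.0004, 0.0984] ang 0.3 tgt [ 0.469 -0.368  0.02 ]
```

Call:
move_arm --pt "0 0 0 0 0 0.015 0.022" --pt "0 0 0 0 0 0.04 0.022" --pt "0 0 0 0 0 0.065 0.022" --pt "0 0 0 0 0 0.083 0.022" --pt "0 0 0 0 0 0.094 0.022" --pt "0 0 0 0 0 0.1 0.022" --pt "0 0 0 0 0 0.102 0.022" --pt "0 0 0 0 0 0.102 0.022"

```text
clock: 15.75
position: [0.4682, -0.3692, 0.0165]
ee_rot: [0.752, -0.659, -0.001, 0.001]
ft_force: [-0.3, 0.6, -0.4]
grip_width: 0.391
```

Call:
move_arm --pt "0 0 0 0 0 0.001 0.022" --pt "0 0 0 0 0 0.002 0.022" --pt "0 0 0 0 0 0.003 0.022" --pt "0 0 0 0 0 0.003 0.022"

```text
clock: 16.15
position: [0.4681, -0.3688, 0.0131]
ee_rot: [0.752, -0.659, -0.001, 0.001]
ft_force: [0.2, 0.8, -1.2]
grip_width: 0.391
```

Call:
move_arm --pt "0 0 0 0 0 0.001 0.022" --pt "0 0 0 0 0 0.002 0.022" --pt "0 0 0 0 0 0.002 0.022"

```text
clock: 16.45
position: [0.4679, -0.3688, 0.0109]
ee_rot: [0.752, -0.659, -0.001, 0.001]
ft_force: [0.9, 0.5, -1.0]
grip_width: 0.389
```

Call:
move_arm --pt "0 0 0 0 0 0.001 0.022" --pt "0 0 0 0 0 0.002 0.022" --pt "0 0 0 0 0 0.002 0.022"

```text
clock: 16.75
position: [0.4679, -0.3688, 0.0089]
ee_rot: [0.752, -0.659, -0.001, 0.001]
ft_force: [0.1, 0.2, -1.0]
grip_width: 0.389
```

Call:
move_arm --pt "0 0 0 0 0 0.001 0.022" --pt "0 0 0 0 0 0.0015 0.022" --pt "0 0 0 0 0 0.0015 0.022"

```text
clock: 17.05
position: [0.468, -0.3689, 0.0082]
ee_rot: [0.752, -0.659, -0.001, 0.001]
ft_force: [-2.9, 3.4, 6.8]
grip_width: 0.393
```

Call:
move_arm --pt "0 0 0 0 0 0.001 0.022" --pt "0 0 0 0 0 0.0015 0.022" --pt "0 0 0 0 0 0.0015 0.022"

```text
clock: 17.35
position: [0.468, -0.3689, 0.0081]
ee_rot: [0.752, -0.659, -0.001, 0.0]
ft_force: [-7.6, 10.4, 26.0]
grip_width: 0.39
```

Contact with the floor at the expected height; ease off and release.

Call:
move_arm --pt "0 0 0 0 0 -0.0015 0.022" --pt "0 0 0 0 0 -0.0015 0.03" --pt "0 0 0 0 0 -0.0015 0.036" --pt "0 0 0 0 0 -0.0015 0.045" --pt "0 0 0 0 0 -0.0015 0.05" --pt "0 0 0 0 0 -0.0015 0.05" --pt "0 0 0 0 0 -0.01 0.05" --pt "0 0 0 0 0 -0.03 0.05" --pt "0 0 0 0 0 -0.06 0.05" --pt "0 0 0 0 0 -0.1 0.05"

```text
clock: 18.35
position: [0.4676, -0.3684, 0.1066]
ee_rot: [0.752, -0.659, -0.002, 0.001]
ft_force: [0.4, -0.5, 0.7]
grip_width: 0.582
```

Call:
move_arm --pt "0 0 0 0 0 -0.05 0.05" --pt "0 0 0 0 0 -0.1 0.05" --pt "0 0 0 0 0 -0.13 0.05" --pt "0 0 0 0 0 -0.13 0.05" --pt "0 0 0 0 0 -0.13 0.05" --pt "0 0 0 0 0 -0.13 0.05"

```text
clock: 18.95
position: [0.4684, -0.3685, 0.2351]
ee_rot: [0.752, -0.659, -0.002, 0.001]
ft_force: [0.8, 0.5, -0.2]
grip_width: 0.587
```

```bash
python3 - <<'E'
from h import *
o=manip.get_obs(); print(o["position"],o["ft_force"])
c=cams.camera_params("wrist"); im=cams.camera("wrist")
cv2.imwrite("pics/w9.png",im[:,:,::-1]); top=cams.camera("top")
# grey (unsaturated) pixels in tray area as seen in wrist picture
M=lambda im:((cv2.cvtColor(im,cv2.COLOR_RGB2HSV)[...,1]<60)).astype(np.uint8)
def report(name,im,c,ctr,yaw,hx,hy,ztop):
    q=np.array([[sx*hx,sy*hy,0] for sx,sy in((-1,-1),(-1,1),(1,1),(1,-1))]); P=R.from_euler("z",yaw).apply(q)+[*ctr,.028]
    roi=np.zeros(im.shape[:2],np.uint8); cv2.fillPoly(roi,[proj(P,c).round().astype(np.int32)],1)
    n,l,s,_=cv2.connectedComponentsWithStats(M(im)*roi); k=1+np.argmax(s[1:,4]); ys,xs=np.where(l==k)
    W=plane(np.c_[xs,ys],ztop,c); L=R.from_euler("z",-yaw).apply(W-[*ctr,ztop])*1e3
    r=cv2.minAreaRect(L[:,:2].astype(np.float32)); print(name,"px",s[k,4],"rect in tray frame mm",np.round(r[0],1),np.round(r[1],1),round(r[2],1))
report("torch wrist",im,c,(.464,-.369),np.radians(7.5),.105,.0625,.045)
ct=cams.camera_params("top"); report("torch top",top,ct,(.464,-.369),np.radians(7.5),.105,.0625,.045); report("mirror top",top,ct,(.487,.337),np.radians(-2.5),.075,.075,.019)
d=cv2.imread("pics/top0.png")[:,:,::-1]; D=cv2.absdiff(top,d).max(2)[125:275,230:385]>40
ys,xs=np.where(D); print("disc diff px",D.sum(), "upper half (rooster/jar rows<178):",D[:53].sum())
E
```

```text
[ 0.4684037  -0.36846424  0.2351251 ] [ 0.8325931   0.50308335 -0.15635923]
torch wrist px 6029 rect in tray frame mm [ 0.7 -0.2] [ 43.2 146.4] 89.0
torch top px 2464 rect in tray frame mm [-16.4   5.7] [177.6 126.5] 0.1
mirror top px 1076 rect in tray frame mm [-0.6 -3.7] [62.2 92.6] 0.4
disc diff px 1820 upper half (rooster/jar rows<178): 3
```

```bash
python3 -c "
from workcell import manip; print(manip.hand_in())"
```

```text
the job is handed in; nothing more can be done
None
```

The torch lies in the long tray and the mirror in the square tray. I handed the job in at about 19 s; the hand-in gives no verdict.

I gripped each one across its width, square to its sloping rest, and lifted it straight off the slope. Each was then lowered until the wrist force showed it touching the tray floor, and released there. The torch was pressed to about 26 N before I eased off and let go.

**Last checks (image measurements):**
- **Torch:** the wrist camera puts it within 1 mm of the long tray's centre. It is in line with the tray, with an outline of 43 × 146 mm, which fits it lying flat.
- **Mirror:** the top camera puts it about 4 mm off the square tray's centre, with an outline of 62 × 93 mm.
- **Rooster and jar:** the top picture of their part of the turntable is unchanged from the start (3 pixels differ).
- **Turntable:** it showed no visible turn in the pictures I viewed, the last taken with the torch gripped just before the lift.

**What went wrong or disagreed:**
- **Wrong tray direction:** I first misread which way the long tray runs. The wrist picture showed it, and I turned the torch 90° before lowering it.
- **Picture limit:** I had viewed all 12 pictures by then, so I checked the torch's final position by image code only.
- **Torch from the top camera:** that check was unusable (178 × 127 mm, larger than the tray), most likely because the arm was in view. I relied on the wrist camera instead.

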